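Put the spindle fitter's gauges back into their foam inserts

ROBOT

A 6-joint arm with a two-finger parallel gripper is mounted at the origin on the work surface. World frame = base frame: x ahead of the robot, y to its left, z up, the work surface at z = 0. Lengths are in mm, angles in degrees, forces in N, time in s.
With the tool pointing down it reaches from about 325 to 925 mm from the base axis. Payload 3.1 kg.
Tool frame: the origin (TCP) lies at the very end of the fingers, on their centre line; the grasp point (between the pads) lies grasp_offset behind it (grasp_offset is the distance from the TCP to the grasp point, in mm); z points along the fingers, x is the direction in which the jaws open and shut, and the axes are right-handed (so a half turn about z gives the same grasp; the last joint's range is limited). The gripper opens to 85 mm and grips with 20 to 120 N. Pads are 22 mm wide; open, the fingers measure 114 mm over their backs; the gripper's body (76 mm by 85 mm) begins 54 mm behind the grasp point. The pads swing forward as they close: fully open they stand 13 mm farther back than shut.
Start: joints at [-76.329, 12.427, 92.441, -0, 75.132, -6.429], TCP at [214.802, -586.941, 231.3] pointing down, gripper open.
Joint ranges: [-157.48, 157.48], [-44.54, 120.13], [17.64, 146.25], [-64.5, 244.5], [7.68, 150.69], [-147.95, 147.95]. Speed limits (degrees/s): [159.86, 159.86, 180, 180, 180, 180].

INTERFACE

Orientations are given as [roll, pitch, yaw] about the fixed x, y, z axes, in that order (R = Rz(yaw) Ry(pitch) Rx(roll)).
In Python, from station import * gives the robot as it stands. Calls block until the motion is done:
- goto(position, orientation): joint-space move of the TCP to a pose.
- move_l(position, attitude=None, speed=150): straight line of the TCP; attitude=None keeps the orientation; speed is the mean speed in mm/s.
- move_j(angles): joint-space move.
- grip(opening, squeeze=None): finger opening in mm; squeeze is the grip in N (None keeps the last); returns when the fingers have stopped.
- wait(seconds).
- solve_ik(position, orientation): joint angles nearest the present ones, or None.
- get_obs(): the state.
- get_image(name): name is "scene" or "side" or "wrist"; returns the picture (384x512x3 uint8, red, green, blue); there is no depth.
- get_calibration(name): a dict with "fx", "fy", "cx", "cy" (pixels), "R" (3x3) and "t" (3): a world point X has camera coordinates R X + t; the wrist camera has in their place "mount" (4x4, takes a point from camera to tool coordinates, whose origin is the TCP and whose axes are the tool frame's). Camera axes: x right, y down, z forward; pixel columns grow to the right and rows downward; lengths in mm; the calibration is good to about 2 mm. The wrist camera is an equidistant fisheye: a pixel r from the principal point sees the ray r / f radians off the axis. A picture is of the moment at which its call begins: read the wrist's pose just before it. get_calibration takes no time and is no camera call.
A pose or a line that the arm cannot do raises Unreachable and nothing moves.
- sign_off(): hands the job in, once; it reports no verdict.
Trained networks look in the newest picture that a camera, given by its name, has taken for a name from the list of things; names that differ only in an ending like _2 or _b are one class to them, and where a whole thing is asked for, a point or a joint stands for the part that bears it (a point fixed in the world has none). Each returns a list of dicts, best first, with "score" (0 to 1); they miss things now and then, are a little off and sometimes report something else, mostly with a low value. They report only what shows in the picture. A call takes as long as a camera call. They do not tell look-alikes from the thing itself.
- spot_in(name, camera): "extent" ([centre column, centre row, width, height] in pixels, round what is visible of it).
- regions_of(name, camera): "region" (384x512 bool, what is visible of it) and "extent" ([centre column, centre row, width, height] in pixels, round what is visible of it).
The state is a dict: "t": time; "joint_pos": joint angles; "qvel": joint speeds; "effort": joint torques, N m; "tcp_pos": TCP position; "ee_rot": TCP orientation; "wrist_force": force on the tool from outside, world axes, zero at the start; "moment": the same for the moment, N m; "grip_width": finger opening in mm.
Only numpy, scipy, OpenCV 4.12 (cv2) and the standard library are available. Lean on these libraries where they do the work, as an engineer would, in place of code of your own. Each camera call takes 0.05 s, during which the arm holds its last target.

TASK

The spindle has been measured: put the micrometer, the dial indicator, the setting ring and the plug gauge away, each lying flat and fully down in the cut-out of its own shape in the foam inserts. Set them down gently, never dropping them, and leave the ball bearing and the bearing carton where they are.

Things in the scene. Friction and masses are not known exactly. Their poses are not given: they have to be found in the camera images.
- micrometer: Micrometer lying flat, 124 mm long, 18 high, 0.24 kg. Origin: underside, mid-length, under the thimble axis; x runs from frame to ratchet, z up. U-shaped steel frame with blue back: x -62 to -10, y -38 to 8 mm. Steel thimble, 18 mm diameter, x -2 to 44 mm, axis at y 0, 9 mm up; thin ratchet to x 62. Grip across the thimble (along y) at x 10 mm, near its balance point.
- indicator: Dial indicator on its back, white dial with red needle up: round steel case 44 mm in diameter, 20 mm high, 0.16 kg. Origin: level with its underside, where the stem leaves the case; x points along the stem to the plunger tip (x 37 mm; stem 8 mm thick, 9 mm up); case centre at x -22 mm, short cap behind to x -54 mm; z up. Grip across the case (along y) at x -22 mm.
- ring: Setting ring: plain polished steel ring lying flat, outside diameter 53 mm, bore 25 mm, 20 mm high, 0.26 kg. Origin at the centre of its underside; z up.
- plug: Plug gauge lying down, 114 mm long, 0.20 kg: blue eight-sided handle, 22 mm across flats (x -40 to 34 mm), an 18 mm steel cylinder at each end, red band at the shorter one. Origin on its axis at mid-length, 11 mm above what it lies on; x along it to the longer end. Grip across the handle at the origin. May be put away either way round.
- insert_micrometer: Fixed foam insert 14 mm thick, black top, cut-out 6 mm deep with a yellow floor 8 mm above the bench, 8 mm of play round its gauge. Origin at bench level, straight below the place of the gauge's origin. Cut-out x -70 to -2, y -46 to 16 mm (frame) joined to x -2 to 70, y -17 to 17 (thimble): fits one way, x axis along x axis. Outline x -82 to 82, y -58 to 32 mm.
- insert_indicator: Fixed foam insert 14 mm thick, black top, cut-out 6 mm deep with a yellow floor 8 mm above the bench, 8 mm of play round its gauge. Origin at bench level, straight below the place of the gauge's origin. Cut-out: circle of 60 mm diameter round x -22, slot 25 mm wide to x 46 (stem) and to x -62 mm (cap): fits one way, x axis along x axis. Outline x -76 to 58, y -45 to 45.
- insert_ring: Fixed foam insert 14 mm thick, black top, cut-out 6 mm deep with a yellow floor 8 mm above the bench, 8 mm of play round its gauge. Origin at bench level, straight below the place of the gauge's origin. Cut-out: a plain circle 69 mm in diameter round the origin. Outline 90 by 90 mm.
- insert_plug: Fixed foam insert 14 mm thick, black top, cut-out 6 mm deep with a yellow floor 8 mm above the bench, 8 mm of play round its gauge. Origin at bench level, straight below the place of the gauge's origin. Cut-out: a plain slot 130 by 38 mm, long along x, centred on the origin. Outline 156 by 90 mm.
- bearing: Bystander, leave alone: ball bearing with brass-coloured balls lying flat, outside diameter 80 mm, bore 40 mm, 18 mm high; origin at the centre of its underside.
- carton: Bystander, leave alone: closed white bearing carton with a black and a red stripe, 90 by 90 mm, 45 mm high; origin at the centre of its underside.
Things that resemble listed ones, but are neither listed nor needed, are in the scene too. What is shaped like the indicator but orange or yellow is not meant.

How it is judged (in metres and radians):
At the end, for the whole second after the job is handed in: Each of the four gauges lies released and at rest in its own insert: its origin within 18 mm (level) of the insert's origin, not more than 3 mm above the floor of the cut-out, flat within about 0.08 rad, and (all but the ring) with its length along the cut-out within 0.35 rad (horizontal distance between micrometer and insert_micrometer below 0.018 m and z of micrometer in the frame of insert_micrometer below 0.011 m and linear speed of each of micrometer, indicator, ring, plug below 0.02 m/s and contact force between the fingers and micrometer below 0.05 N and angle between each of micrometer, indicator, ring's own z axis and vertical below 0.08 rad and angle between the x axis of micrometer and the x axis of insert_micrometer, either way round below 0.35 rad and horizontal distance between indicator and insert_indicator below 0.018 m and z of indicator in the frame of insert_indicator below 0.011 m and contact force between the fingers and indicator below 0.05 N and angle between the x axis of indicator and the x axis of insert_indicator, either way round below 0.35 rad and horizontal distance between ring and insert_ring below 0.018 m and z of ring in the frame of insert_ring below 0.011 m and contact force between the fingers and ring below 0.05 N and horizontal distance between plug and insert_plug below 0.018 m and z of plug in the frame of insert_plug below 0.022 m and contact force between the fingers and plug below 0.05 N and angle between plug's own x axis and vertical between 1.49 and 1.65 rad and angle between the x axis of plug and the x axis of insert_plug, either way round below 0.35 rad); the robot touches nothing.
It fails at once if a gauge is dropped or thrown (moves faster than 0.65 m/s out of the fingers: a fall of about 20 mm) ((linear speed of micrometer above 0.65 m/s and contact force between the fingers and micrometer below 0.05 N) or (linear speed of indicator above 0.65 m/s and contact force between the fingers and indicator below 0.05 N) or (linear speed of ring above 0.65 m/s and contact force between the fingers and ring below 0.05 N) or (linear speed of plug above 0.65 m/s and contact force between the fingers and plug below 0.05 N)).
It fails at once if the bearing or the carton is pushed more than 20 mm from its place (distance of any of bearing, carton from where it was at the start of the episode above 0.02 m).
It also fails if it takes over 106 s, if anything falls off the work surface, if the arm or the gripper's body presses on something with over 40 N, if the wrist force passes 120 N, or if a joint passes its speed limit or range.

## Working session

There is one attempt and no reset: what is moved stays moved. The work goes in short steps, each a Python script; the robot and the scene stay as the last script left them, time stands still between calls to the robot, and variables do not carry over. Pictures are saved under pics/ and viewed, and the job is handed in when it is done.

```bash
ls; mkdir -p pics; python3 - <<'E'
from station import *
import cv2
o=get_obs();print(o)
for n in("scene","side","wrist"):
    im=get_image(n);cv2.imwrite(f"pics/{n}0.png",cv2.cvtColor(im,cv2.COLOR_RGB2BGR)); c=get_calibration(n);print(n,c)
    for k in ["micrometer","indicator","ring","plug","insert_micrometer","insert_indicator","insert_ring","insert_plug","bearing","carton"]:
        print(k,[(round(d["score"],2),[round(float(v)) for v in d["extent"]]) for d in spot_in(k,n)])
print(get_obs()["t"])
E
```

```text
pics
{'t': 0.0, 'joint_pos': array([-7.63296370e+01,  1.24797950e+01,  9.25303568e+01, -4.56012983e-04,
        7.51310892e+01, -6.43110445e+00]), 'qvel': array([ 0.05295834, -0.04963791, -0.03515415, -0.14034362,  0.07363295,
       -0.02361009]), 'effort': array([ 3.23156337e-04, -3.96838653e+01, -3.03852439e+01, -3.03087763e-04,
        9.72542271e-03, -2.66111783e-06]), 'tcp_pos': array([ 214.59807   , -586.12071018,  229.91826709]), 'ee_rot': array([-1.79984617e+02,  1.40401578e-01, -6.98983962e+01]), 'wrist_force': array([0.97955934, 0.33867254, 0.64587881]), 'moment': array([ 0.01268702, -0.03626074,  0.02291213]), 'grip_width': 85.45897825981598}
scene {'fx': 412.10839235468313, 'fy': 412.10839235468313, 'cx': 255.33304627352263, 'cy': 189.8239714095905, 'R': array([[-0.53597361,  0.84413365, -0.01306431],
       [ 0.52288933,  0.3197742 , -0.79014632],
       [-0.66281147, -0.43032876, -0.61277901]]), 't': array([ 158.96299667, -227.68855001, 1446.51877217])}
micrometer [(0.56, [178, 170, 38, 24])]
indicator [(0.67, [269, 210, 26, 15]), (0.65, [428, 218, 29, 19]), (0.49, [36
[... 1167 characters left out ...]

bearing [(0.93, [213, 268, 27, 26])]
carton [(0.75, [234, 145, 33, 24]), (0.57, [265, 131, 47, 23])]
wrist {'fx': 297.3186396354542, 'fy': 297.3186396354542, 'cx': 257.3931521854365, 'cy': 194.03385624626117, 'mount': array([[ 9.99999312e-01,  5.41425959e-04, -1.04028004e-03,
        -1.65734564e-01],
       [-2.03387090e-04,  9.53674764e-01,  3.00839497e-01,
        -7.56707117e+01],
       [ 1.15497113e-03, -3.00839078e-01,  9.53674218e-01,
        -1.43487043e+02],
       [ 0.00000000e+00,  0.00000000e+00,  0.00000000e+00,
         1.00000000e+00]])}
micrometer []
indicator []
ring []
plug []
insert_micrometer []
insert_indicator []
insert_ring []
insert_plug []
bearing []
carton []
1.65
```

View pictures.

View pics/scene0.png

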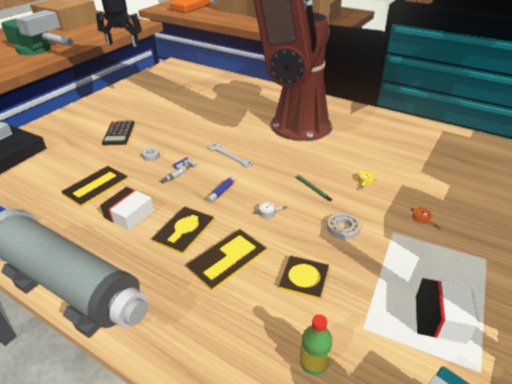

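View pics/side0.png

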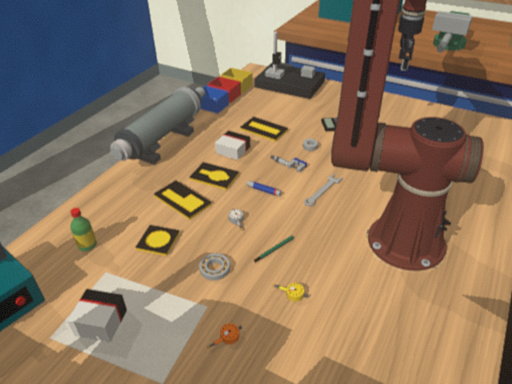

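View pics/wrist0.png

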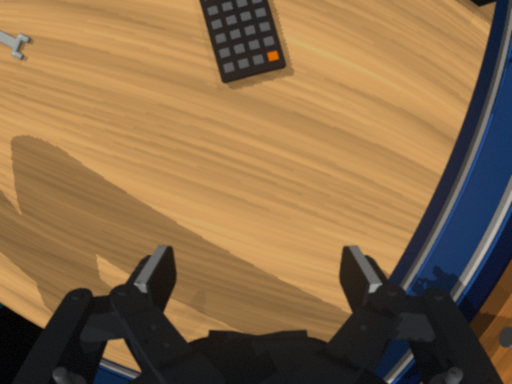

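```bash
cat > h.py <<'E'
from station import *
import numpy as np, cv2
from scipy.spatial.transform import Rotation as Ro
def ray(name,uv,pose=None):
    c=get_calibration(name)
    if name!="wrist":
        d=np.array([(uv[0]-c["cx"])/c["fx"],(uv[1]-c["cy"])/c["fy"],1]);R=np.array(c["R"])
        return -R.T@c["t"],R.T@d
    a=np.array([uv[0]-c["cx"],uv[1]-c["cy"]]);r=np.linalg.norm(a)
    th=r/c["fx"];d=np.array([*(a/max(r,1e-9)*np.sin(th)),np.cos(th)])
    M=np.array(c["mount"]);p,rpy=pose;Rt=Ro.from_euler("xyz",rpy,degrees=True).as_matrix()
    return Rt@M[:3,3]+p, Rt@M[:3,:3]@d
def w(name,uv,z=0,pose=None):
    o,d=ray(name,uv,pose);return (o+d*(z-o[2])/d[2])
def proj(pose,X):
    c=get_calibration("wrist");M=np.array(c["mount"]);p,rpy=pose
    Rt=Ro.from_euler("xyz",rpy,degrees=True).as_matrix()
    X=np.atleast_2d(X);q=((X-p)@Rt-M[:3,3])@M[:3,:3]
    n=np.linalg.norm(q[:,:2],axis=1);th=np.arctan2(n,q[:,2])
    return q[:,:2]/n[:,None]*th[:,None]*c["fx"]+[c["cx"],c["cy"]]
def snap(f):
    o=get_obs();im=get_image("wrist");cv2.imwrite(f,cv2.cvtColor(im,cv2.COLOR_RGB2BGR))
    return (np.array(o["tcp_pos"]),np.array(o["ee_rot"])),im
E
python3 - <<'E'
from h import *
S=dict(mic=(178,170),ring=(151,154),plug=(221,188),ind=(268,210),iM=(226,259),iI=(184,230),iR=(304,275),iP=(95,185),bearing=(343,226),carton=(127,208),calc=(118,132))
D=dict(mic=(289,164),ring=(311,144),plug=(263,188),ind=(236,217),iM=(183,199),iI=(214,175),iR=(158,240),iP=(265,129),bearing=(214,267),carton=(233,145),calc=(328,124))
for k in S:
    z=14 if k[0]=='i' and k!='ind' else (22 if k=="carton" else 10)
    print(k,w("scene",S[k],z).round(),w("side",D[k],z).round())
for p in ([500,-200,400],[480,-80,420]):
  for yaw in (0,-90,90,180,-45): print(p,yaw,solve_ik(p,[180,0,yaw]))
E
```

```text
mic [ 446. -176.   10.] [ 438. -169.   10.]
ring [ 423. -307.   10.] [ 421. -316.   10.]
plug [450. -16.  10.] [454. -15.  10.]
ind [463. 145.  10.] [460. 142.  10.]
iM [662. 154.  14.] [643. 152.  14.]
iI [639.  10.  14.] [625.   5.  14.]
iR [611. 325.  14.] [600. 328.  14.]
iP [ 629. -324.   14.] [ 610. -323.   14.]
bearing [418. 334.  10.] [413. 335.  10.]
carton [ 659. -163.   22.] [ 654. -165.   22.]
calc [ 380. -501.   10.] [ 419. -472.   10.]
[500, -200, 400] 0 [-2.92702354e+01 -3.20603124e+00  9.13893075e+01 -2.54444375e-14
  9.18167237e+01 -2.92702354e+01]
[500, -200, 400] -90 [-2.92702354e+01 -3.20603124e+00  9.13893075e+01 -2.54444375e-14
  9.18167237e+01  6.07297646e+01]
[500, -200, 400] 90 [ -29.27023537   -3.20603124   91.3893075     0.           91.81672374
 -119.27023537]
[500, -200, 400] 180 None
[500, -200, 400] -45 [-2.92702354e+01 -3.20603124e+00  9.13893075e+01 -2.54444375e-14
  9.18167237e+01  1.57297646e+01]
[480, -80, 420] 0 [-1.77329618e+01 -1.00403995e+01  9.55388953e+01 -2.54444375e-14
  9.45015042e+01 -1.77329618e+01]
[480, -80, 420] -90 [-1.77329618e+01 -1.00403995e+01  9.55388953e+01 -2.54444375e-14
  9.45015042e+01  7.22670382e+01]
[480, -80, 420] 90 [ -17.73296181  -10.04039951   95.53889527    0.           94.50150424
 -107.73296181]
[480, -80, 420] 180 None
[480, -80, 420] -45 [-1.77329618e+01 -1.00403995e+01  9.55388953e+01 -2.54444375e-14
  9.45015042e+01  2.72670382e+01]
```

```bash
python3 - <<'E'
from h import *
import pickle
P=[]
for i,y in enumerate((-210,190)):
    goto([520,y,340],[180,0,-90]); 
    pose,im=snap(f"pics/w{i}.png");
    det={}
    for k in ["micrometer","indicator","ring","plug","insert_micrometer","insert_indicator","insert_ring","insert_plug"]:
        det[k]=regions_of(k,"wrist")
        print(k,[(round(d["score"],2),[round(float(v)) for v in d["extent"]],w("wrist",d["extent"][:2],14,pose).round()[:2]) for d in det[k]])
    P.append((pose,im,det))
    print(pose,get_obs()["t"])
pickle.dump(P,open("P.pkl","wb"))
E
```

```text
micrometer [(0.78, [239, 192, 33, 74], array([ 451., -180.]))]
indicator [(0.79, [44, 292, 18, 18], array([196., 310.])), (0.64, [73, 188, 25, 31], array([459., 138.])), (0.19, [226, 63, 59, 63], array([ 660., -162.]))]
ring [(0.97, [315, 208, 32, 30], array([ 421., -308.])), (0.42, [240, 192, 35, 75], array([ 450., -181.]))]
plug [(0.93, [143, 192, 20, 62], array([451., -11.]))]
insert_micrometer [(0.59, [65, 88, 52, 94], array([646., 135.]))]
insert_indicator [(0.86, [134, 87, 60, 89], array([631.,  -8.]))]
insert_ring [(0.91, [13, 121, 22, 53], array([603., 285.]))]
insert_plug [(0.64, [334, 88, 65, 101], array([ 622., -331.]))]
(array([ 519.65659278, -210.69011158,  339.61801659]), array([ 1.79962075e+02, -5.05596745e-03, -9.00527667e+01])) 3.9083
micrometer [(0.55, [444, 191, 27, 63], array([ 453., -168.]))]
indicator [(0.96, [198, 306, 28, 32], array([212., 310.])), (0.95, [109, 276, 34, 21], array([271., 496.])), (0.7, [282, 191, 42, 39], array([452., 148.]))]
ring [(0.89, [489, 205, 19, 19], array([ 423., -305.]))]
plug [(0.97, [372, 193, 16, 61], array([450., -11.]))]
insert_micrometer [(0.94, [286, 70, 80, 115], array([649., 145.])), (0.25, [284, 190, 34, 41], array([456., 145.]))]
insert_indicator [(0.7, [372, 88, 56, 77], array([629.,   4.]))]
insert_ring [(0.61, [177, 99, 67, 66], array([606., 317.])), (0.61, [489, 204, 20, 22], array([ 424., -303.]))]
insert_plug [(0.78, [502, 112, 20, 76], array([ 620., -303.]))]
(array([520.3518189 , 189.09745539, 340.00767745]), array([-1.79986652e+02, -3.44515260e-02, -9.00638440e+01])) 5.8417
```

```bash
python3 - <<'E'
from h import *
import pickle
P=pickle.load(open("P.pkl","rb"))
# orthorectified top views at z=14, 1px=1mm: up=+x, left=+y
for i,(pose,im,_) in enumerate(P):
    xs=np.arange(760,360,-1.0)-0; 
    ys=np.arange(420,-20,-1.0) if i else np.arange(30,-410,-1.0)
    gy,gx=np.meshgrid(ys,xs)
    X=np.c_[gx.ravel(),gy.ravel(),np.full(gx.size,14.)]
    uv=proj(pose,X).reshape(gx.shape+(2,)).astype(np.float32)
    o=cv2.remap(im,uv[...,0],uv[...,1],cv2.INTER_LINEAR)
    np.save(f"o{i}.npy",o)
    cv2.imwrite(f"pics/o{i}.png",cv2.cvtColor(cv2.resize(o,None,fx=1.3,fy=1.3),cv2.COLOR_RGB2BGR))
E
```

```text
(no output)
```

View pics/o0.png

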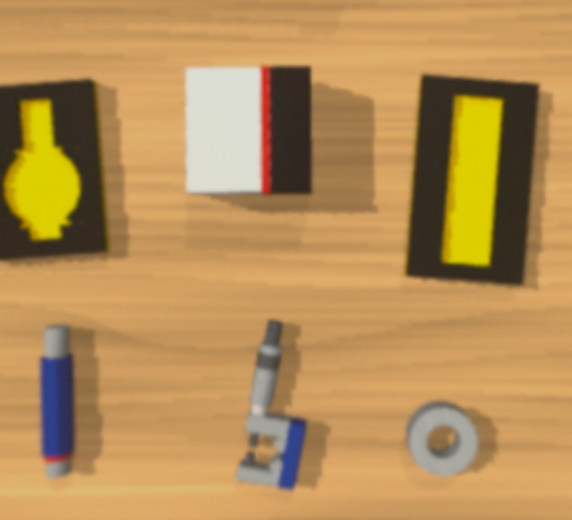

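View pics/o1.png

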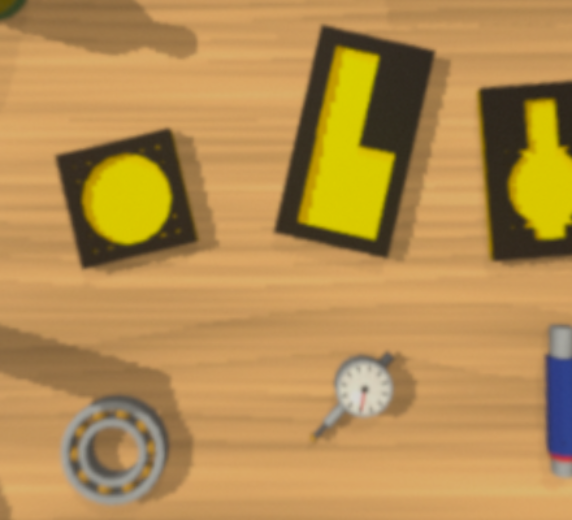

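```bash
cat > crop.py <<'E'
from h import *
def ortho(pose,im,cx,cy,z,half=80,sc=3.5):
    n=int(2*half*sc);a=half-(np.arange(n)+.5)/sc
    gy,gx=np.meshgrid(cy+a,cx+a)
    uv=proj(pose,np.c_[gx.ravel(),gy.ravel(),np.full(gx.size,float(z))]).reshape(n,n,2).astype(np.float32)
    return cv2.remap(im,uv[...,0],uv[...,1],cv2.INTER_CUBIC)
def draw(o,cx,cy,lines,half=80,sc=3.5,col=(0,255,0)):
    for L in lines:
        p=np.array([[ (half-(q[1]-cy))*sc,(half-(q[0]-cx))*sc] for q in L]).astype(np.int32)
        cv2.polylines(o,[p],False,col,1)
def tf(pose2,pts):
    x,y,t=pose2;t=np.radians(t);R=np.array([[np.cos(t),-np.sin(t)],[np.sin(t),np.cos(t)]])
    return np.array(pts)@R.T+[x,y]
circ=lambda x,y,r:[(x+r*np.cos(a),y+r*np.sin(a)) for a in np.linspace(0,6.2832,60)]
M=dict(
mic=[[(-62,-38),(-10,-38),(-10,8),(-62,8),(-62,-38)],[(-2,-9),(44,-9),(44,9),(-2,9),(-2,-9)],[(44,0),(62,0)]],
ind=[circ(-22,0,22),[(0,-4),(37,-4),(37,4),(0,4)],[(-44,-4),(-54,-4),(-54,4),(-44,4)]],
ring=[circ(0,0,26.5),circ(0,0,12.5)],
plug=[[(-57,-9),(57,-9),(57,9),(-57,9),(-57,-9)],[(-40,-11),(34,-11),(34,11),(-40,11),(-40,-11)]],
iI=[[(-76,-45),(58,-45),(58,45),(-76,45),(-76,-45)]],
iM=[[(-82,-58),(82,-58),(82,32),(-82,32),(-82,-58)]])
E
cat > fit.py <<'E'
from crop import *
import pickle,sys
P=pickle.load(open("P.pkl","rb"))
def show(items,f):
    t=[]
    for k,i,p2,z in items:
        o=ortho(*P[i][:2],p2[0],p2[1],z,half=80,sc=2.4);draw(o,p2[0],p2[1],[tf(p2,l) for l in M[k]],80,2.4);t.append(o)
    r=np.vstack([np.hstack(t[:2]),np.hstack(t[2:4])]) if len(t)>2 else np.hstack(t)
    r=cv2.resize(r,None,fx=.77,fy=.77) if len(t)>2 else r
    cv2.imwrite(f,cv2.cvtColor(r,cv2.COLOR_RGB2BGR))
if __name__=="__main__":
    show([("plug",0,(450,-13,0),11),("mic",0,(452,-175,-12),9),("ind",1,(447,154,136),10),("ring",0,(423,-308,0),20)],"pics/f0.png")
E
python3 fit.py
```

```text
(no output)
```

View pics/f0.png

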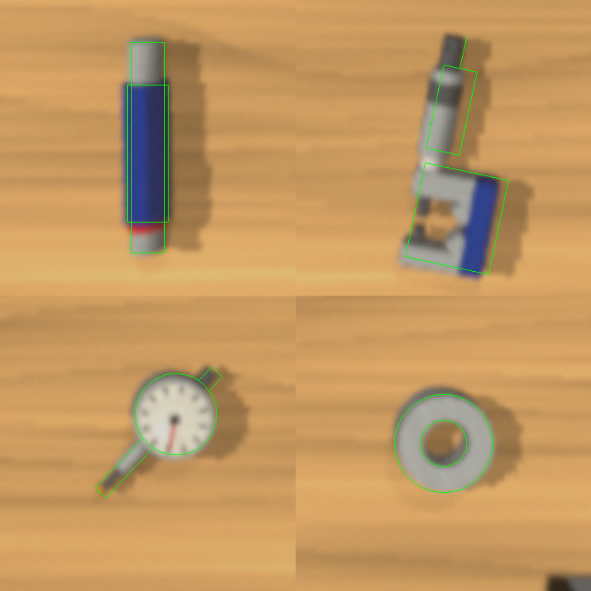

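```bash
python3 - <<'E'
from fit import *
a=np.radians(4.3)
c=None
show([("mic",0,(451.5,-170.5,-9.5),9),("ind",1,(446,154.5,136),10),("iI",0,(638,5,3.5),14),("iI",1,(638,5,3.5),14)],"pics/f1.png")
b=np.radians(-13)
print(np.array([651.4,147.4])-np.array([-np.sin(b)*-13,np.cos(b)*-13]))
E
```

```text
[654.32436371 160.06681084]
```

View pics/f1.png

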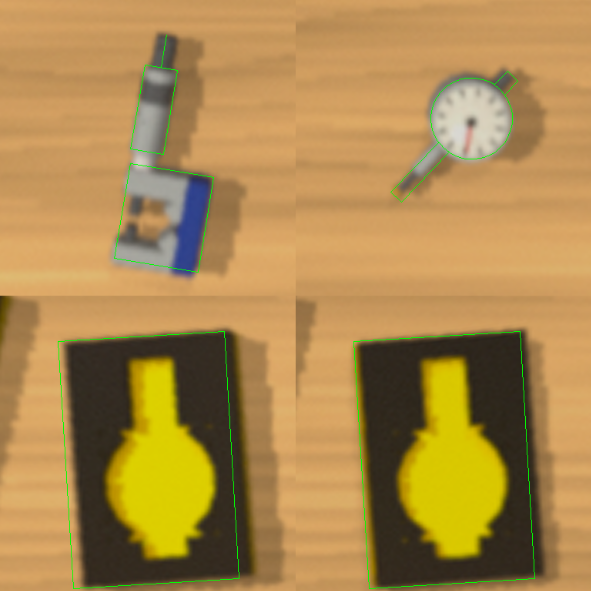

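```bash
python3 - <<'E'
from h import *
goto([446,156,150],[180,0,46])
for g in (53,44,22,18):
    grip(g,50); o=get_obs(); print(g,o["grip_width"],o["tcp_pos"].round(1),o["t"])
    im=get_image("wrist");cv2.imwrite(f"pics/g{g}.png",cv2.cvtColor(im,cv2.COLOR_RGB2BGR))
a=np.hstack([cv2.imread(f"pics/g{g}.png")[220:340,130:390] for g in (53,44)]);b=np.hstack([cv2.imread(f"pics/g{g}.png")[220:340,130:390] for g in (22,18)])
cv2.imwrite("pics/gg.png",cv2.resize(np.vstack([a,b]),None,fx=1.5,fy=1.5))
# predicted fingertip pixels at y=+-11
for wd in (85,53,22):
  for y in(-11,11):
    for b in (0,6,13):
        pose=(np.zeros(3),np.zeros(3)); print(wd,y,b,proj(pose,[wd/2,y,-b]).round(1))
E
```

```text
53 53.16310012738647 [446. 156. 150.] 8.3333
44 43.925981565613405 [446. 156. 150.] 8.6417
22 21.973845983752344 [446. 156. 150.] 9.0333
18 17.88103833644467 [446. 156. 150.] 9.3
85 -11 0 [[337.4 232. ]]
85 -11 6 [[340.2 236.7]]
85 -11 13 [[343.7 242.7]]
85 11 0 [[333.2 266.5]]
85 11 6 [[335.6 272. ]]
85 11 13 [[338.6 278.9]]
53 -11 0 [[308.8 232.6]]
53 -11 6 [[310.6 237.4]]
53 -11 13 [[312.9 243.5]]
53 11 0 [[306.  267.5]]
53 11 6 [[307.6 273.1]]
53 11 13 [[309.5 280.2]]
22 -11 0 [[280.1 232.9]]
22 -11 6 [[280.9 237.8]]
22 -11 13 [[282. 244.]]
22 11 0 [[278.9 268. ]]
22 11 6 [[279.6 273.7]]
22 11 13 [[280.4 280.9]]
```

View pics/gg.png

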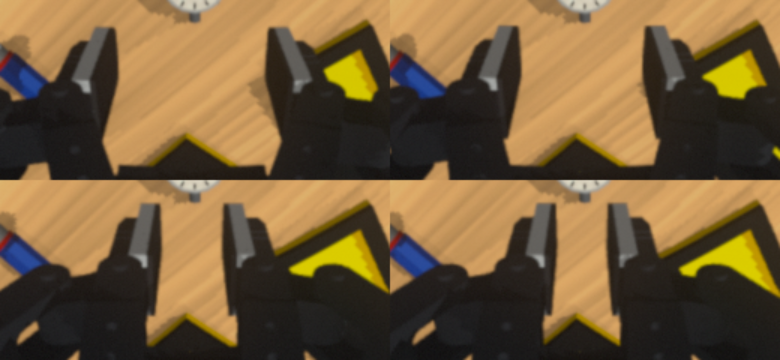

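View pics/g53.png

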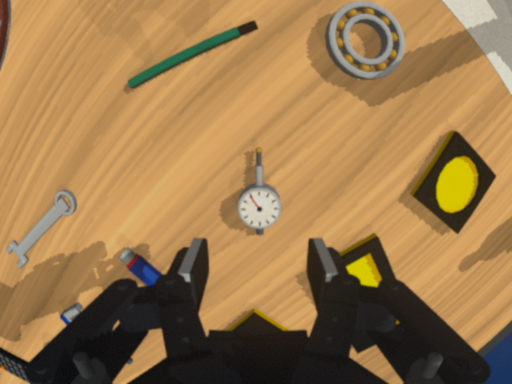

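```bash
cat > pp.py <<'E'
from h import *
def pt(p,ox,oy=0):
    t=np.radians(p[2]);return np.array([p[0]+ox*np.cos(t)-oy*np.sin(t),p[1]+ox*np.sin(t)+oy*np.cos(t)])
def st(msg):
    o=get_obs();print(msg,"t",round(o["t"],1),"w",round(o["grip_width"],1),"tcp",o["tcp_pos"].round(1),"F",o["wrist_force"].round(1));return o
def pick(g,ox,width,tiph,yaw,open_,sq=50,up=110):
    p=pt(g,ox);rot=[180,0,yaw];z=tiph-13*width/85
    grip(open_,sq)
    goto([*p,90],rot);move_l([*p,30],speed=200);move_l([*p,z],speed=60)
    o=st("down");
    if abs(o["tcp_pos"][2]-z)>0.7: move_l([*p,2*z-o["tcp_pos"][2]],speed=30);st("corr")
    grip(max(width-8,5),sq);st("closed")
    move_l([*p,up],speed=120);o=st("lifted");return z
def place(i,ox,yaw,z,gap,open_,look=None):
    p=pt(i,ox);rot=[180,0,yaw]
    goto([*p,110],rot);st("above")
    if look: snap(look)
    zz=z+8+gap
    move_l([*p,zz+20],speed=150);move_l([*p,zz],speed=40);st("low")
    grip(open_);wait(.2);move_l([*p,zz+100],speed=120);st("away")
E
python3 - <<'E'
from pp import *
pose=(np.array([446,156,150.]),np.array([180,0,46.]))
print("dial",w("wrist",(259,209),20,pose), "tip",w("wrist",(259,150),9,pose))
print(solve_ik([638-22,3,110],[180,0,46-132.2]))
z=pick((446,154.5,136),-22,44,9,46,70)
snap("pics/ind_l.png")
E
```

```text
dial [463.55635897 139.97869264  20.        ] tip [422.89780912 179.21160747   9.        ]
[-6.24586545e+00  1.85821640e+01  9.87614721e+01 -2.54444375e-14
  6.26563639e+01  7.99541346e+01]
down t 11.3 w 70.0 tcp [461.5 139.1   1.8] F [-0.4 -0.6  0.8]
closed t 11.7 w 42.1 tcp [462.8 139.4   3.1] F [-0.6  0.   3.7]
lifted t 12.7 w 41.9 tcp [460.8 139.1 109. ] F [ 0.5  0.3 -1.1]
```

View pics/ind_l.png

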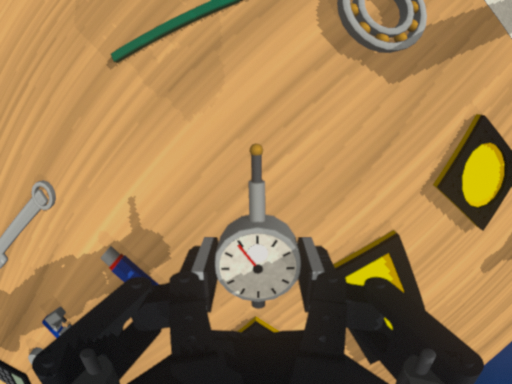

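```bash
python3 - <<'E'
from pp import *
z0=(np.zeros(3),np.zeros(3))
for y in (-8,-4,0,4): print(y,proj(z0,[0,y,-17.7]))
z=9-13*44/85
place((638,3,3.8),-22,46-132.2,z,1.5,62)
pose,_=snap("pics/ind_p.png");print(pose)
E
```

```text
-8 [[259.70220887 254.07851638]]
-4 [[259.67298719 261.19996695]]
0 [[259.64362381 268.12626314]]
4 [[259.61419019 274.85810761]]
above t 14.6 w 42.1 tcp [615.7   1.8 109.6] F [-0.4 -0.5 -1.8]
low t 15.9 w 42.1 tcp [615.9   1.6  12.2] F [-3.1 -0.4  4.4]
away t 17.4 w 61.8 tcp [615.2   1.6 110.8] F [-0.2 -0.2 -0.6]
(array([615.19514358,   1.62669576, 110.78850089]), array([ 1.79895655e+02,  1.72675235e-02, -8.62020257e+01]))
```

View pics/ind_p.png

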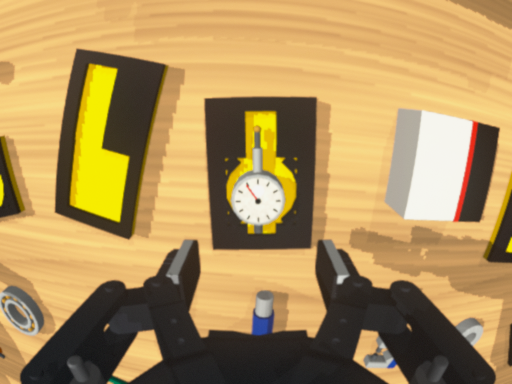

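```bash
python3 - <<'E'
from pp import *
z=pick((450,-11.5,0),0,22,6,-90,50)
place((622,-333,-4.7),0,-94.7,z,1.5,44,look="pics/plug_l.png")
snap("pics/plug_p.png")
a=cv2.imread("pics/plug_l.png");b=cv2.imread("pics/plug_p.png");cv2.imwrite("pics/plug.png",cv2.resize(np.hstack([a,b]),(800,300)))
E
```

```text
down t 19.5 w 50.0 tcp [449.7 -11.4   2.3] F [0.  0.3 0.4]
closed t 19.9 w 20.5 tcp [450.6 -11.6   3.2] F [-0.2 -0.1  2.7]
lifted t 20.9 w 20.5 tcp [449.1 -11.4 109.1] F [ 0.4  0.3 -1.5]
above t 22.3 w 20.7 tcp [ 621.7 -331.4  109.6] F [ 0.6 -0.2 -2. ]
low t 23.6 w 20.7 tcp [ 621.8 -333.    11.8] F [-0.3 -0.2 -1.3]
away t 25.1 w 44.1 tcp [ 621.3 -332.3  111.1] F [-0.1 -0.2 -0.2]
```

View pics/plug.png

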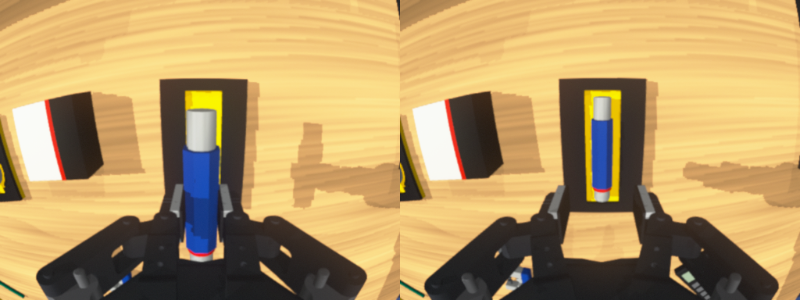

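```bash
python3 - <<'E'
from pp import *
z=pick((451,-170.5,-9.5),10,18,5,-99.5,45,sq=60)
place((654.3,160.1,-13),10,-103,z,3,38,look="pics/mic_l.png")
snap("pics/mic_p.png")
a=cv2.imread("pics/mic_l.png");b=cv2.imread("pics/mic_p.png");cv2.imwrite("pics/mic.png",cv2.resize(np.hstack([a,b]),(800,300)))
E
```

```text
down t 27.3 w 44.8 tcp [ 460.7 -172.     2. ] F [ 0.7  0.7 -0.3]
closed t 27.7 w 15.2 tcp [ 461.3 -172.4    2.8] F [-1.   1.1  3.1]
lifted t 28.7 w 15.6 tcp [ 460.  -171.7  109. ] F [ 0.2  1.2 -1.8]
above t 30.2 w 15.6 tcp [663.7 156.5 109.6] F [-0.  -0.2 -1.6]
low t 31.5 w 15.5 tcp [663.9 157.8  12.9] F [ 0.3  0.5 -1.9]
away t 33.1 w 38.3 tcp [663.2 157.7 112.1] F [ 0.6  0.  -0.7]
```

View pics/mic.png

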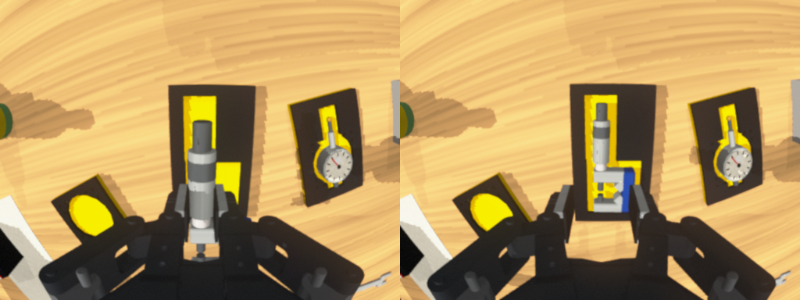

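```bash
python3 - <<'E'
from pp import *
z=pick((423,-308,0),0,53,8.5,-90,78,sq=60)
place((607.4,322.8,0),0,-76,z,1.5,72,look="pics/ring_l.png")
snap("pics/ring_p.png")
a=cv2.imread("pics/ring_l.png");b=cv2.imread("pics/ring_p.png");cv2.imwrite("pics/ring.png",cv2.resize(np.hstack([a,b]),(800,300)))
E
```

```text
down t 36.6 w 78.1 tcp [ 4.228e+02 -3.079e+02  1.000e-01] F [ 0.1 -0.4 -0.3]
closed t 36.9 w 50.0 tcp [ 423.8 -308.9    1.3] F [-0.3 -0.2  3.8]
lifted t 38.0 w 49.9 tcp [ 422.2 -307.3  108.9] F [-0.5  0.3 -2.2]
above t 40.3 w 50.0 tcp [607.9 321.5 110. ] F [ 0.3 -0.2 -2.1]
low t 41.7 w 50.2 tcp [607.2 322.7   9.5] F [ 0.2 -0.  -2.4]
away t 43.3 w 71.8 tcp [606.5 322.5 108.7] F [-0.4 -0.1 -0.6]
```

View pics/ring.png

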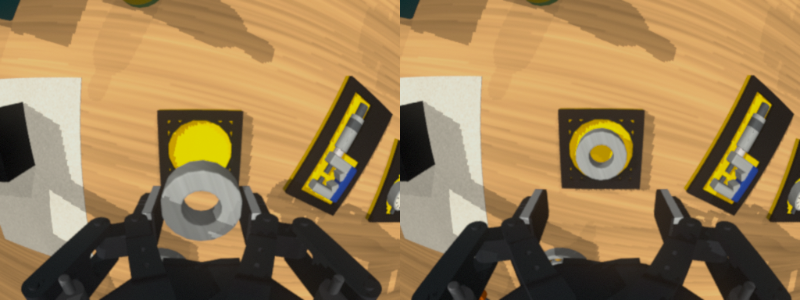

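Plenty of time is left, so I'll check each gauge from above with the models overlaid.

```bash
python3 - <<'E'
from crop import *
I=dict(ind=(638,3,3.8),plug=(622,-333,-4.7),mic=(654.3,160.1,-13),ring=(607.4,322.8,0))
H=dict(ind=28,plug=19,mic=17,ring=28)
IN=dict(plug=[[(-78,-45),(78,-45),(78,45),(-78,45),(-78,-45)]],mic=M["iM"],ind=M["iI"],ring=[tf((0,0,-76.4),[(-45,-45),(45,-45),(45,45),(-45,45),(-45,-45)])])
t=[]
for k,y in (("ring",322),("mic",150),("ind",0),("plug",-333)):
    p=I[k]; goto([p[0]-20,y,160],[180,0,-90]); wait(.3)
    pose,im=snap(f"pics/fin_{k}.png")
    o=ortho(pose,im,p[0],p[1],H[k],90,2.2);draw(o,p[0],p[1],[tf(p,l) for l in M[k]],90,2.2)
    o2=ortho(pose,im,p[0],p[1],14,90,2.2);draw(o2,p[0],p[1],[tf(p,l) for l in IN[k]],90,2.2,(255,0,0))
    t.append(np.vstack([o,o2]))
r=np.hstack(t);r=cv2.resize(r,(800,400));cv2.imwrite("pics/fin.png",cv2.cvtColor(r,cv2.COLOR_RGB2BGR))
a=np.hstack([cv2.imread(f"pics/fin_{k}.png")[40:280,90:410] for k in ("ring","mic")]);b=np.hstack([cv2.imread(f"pics/fin_{k}.png")[40:280,90:410] for k in ("ind","plug")])
cv2.imwrite("pics/fin2.png",np.vstack([a,b]))
print(get_obs()["t"])
E
```

```text
47.7083
```

View pics/fin.png

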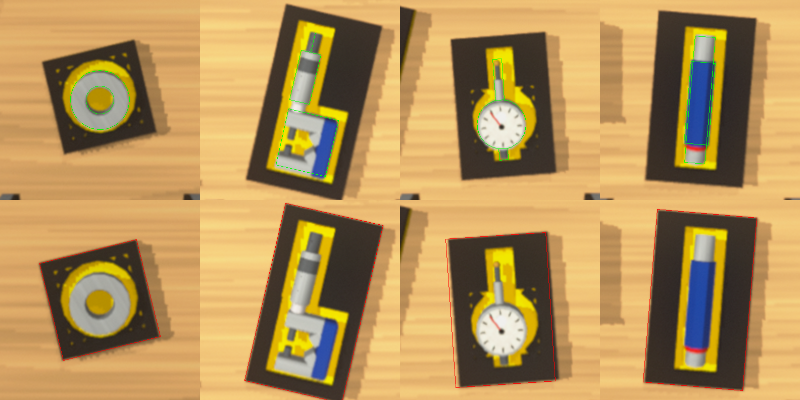

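View pics/fin2.png

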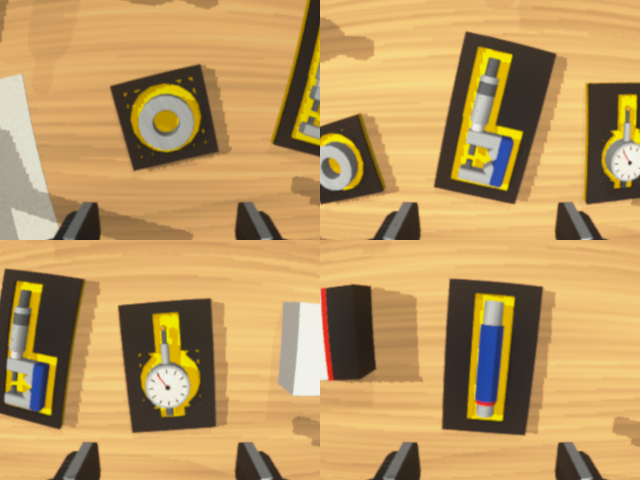

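```bash
python3 - <<'E'
from station import *
wait(.3);o=get_obs();print(o["t"],o["wrist_force"],o["tcp_pos"]);sign_off()
E
```

```text
48.0083 [-0.27012243 -1.11835908  0.68186216] [ 602.00039937 -333.00435423  160.0250343 ]
the job is handed in; nothing more can be done
```

I put all four gauges away in their own cut-outs and handed the job in at 48.0 s of the 106 s allowed. Sign-off gives no verdict, so I have no confirmation beyond my own checks.

- **Placement:** I set the gauges down in the order indicator, plug gauge, micrometer, setting ring. Each was released about 1.5–3 mm above the cut-out floor by my estimate, so none was dropped.
- **Position check:** I took a close wrist picture of each insert and laid the model outlines over it. All four gauges lay inside their cut-outs, in the right direction, within a few millimetres of the aimed poses.
- **Height and flatness:** I judged these from the pictures only; the outlines fitted at seated height.
- **Bystanders and robot:** I never moved towards the bearing or the carton, and the gripper was clear of everything at hand-in.
- **Disagreements:**
  - The overlay showed the indicator insert about 3 mm to the side of my first estimate. The indicator is still inside its cut-out.
  - The gripper also read 1.5–3 mm narrower than the listed sizes on every grasp, but each gauge stayed in the fingers.

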